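# Load the cell into the charging cradle

## Task

Put the larger of the two loose cells on charge: set its flat end against the cradle's spring contact with the stud end still held up, push the spring in, and then press the stud end down behind the end contact until the snap clip holds the cell fully home in its saddles. Work gently, without crushing the spring solid or leaning hard on the cell or the cradle, and leave the smaller cell, the spectacles, the jar and the screwdriver where they are.

Things in the scene. Friction and masses are not known exactly. Their poses are not given: they have to be found in the camera images.
- cell_center (a point): Centre of the larger loose cell, the one to load: grey cylinder 34 mm diameter, 61.5 mm long overall, about 140 g, lying on the bench (it can roll). Its x axis runs along the cell to the stud (plus) end; the steel stud, 9.5 mm diameter, sticks out 2 mm there (part of the 61.5 mm). The other end, 30.75 mm from the centre, is flat.
- cell_flat (a point): Centre of the larger cell's flat (minus) end, axes as cell_center.
- cradle: Black one-cell charging cradle screwed to the bench; origin on the bench, x along the bay from its spring end to its end contact. Base 14 mm high, x -66 to +86 mm, 78 mm wide, low display panel at the +x end. On it is the grey bay carrier with all parts of the bay, bolted through slotted holes and packing washers: it sits up to 6 mm either way along x and 2 mm up or down, not measured.
- bay_nominal (a point): Where the cell's centre ends up, stud to +x, if the carrier is in mid-slot: 43 mm above the bench, axes as the cradle's. From here: spring housing x -57 to -39 mm, 44 mm wide, top 7 mm above the bay axis; end wall face x +31, 34 mm wide, top 8 mm above the axis; between them room for fingers, 8 mm free under the cell. Grip the cell 9 mm to the flat side of its middle to clear the clip.
- spring_contact (a joint): Push-in of the spring contact, a 12 mm steel disc on a coil spring on the bay axis: 0 = relaxed (disc face 25 mm to -x of the bay centre), grows towards -x; 0.8 N per mm, coil solid at 10.2 mm; 5.5 mm with the cell home. The relaxed bay is 56 mm long: the cell enters flat end low, stud end 30 degrees up, spring pushed in some 8 mm (6.2 N), then the stud end goes down behind the end wall.
- clip_left (a joint): Opening (rad) of the +y leaf of the snap clip, 0 = free. The clip: two upright steel leaves 8 mm wide, 24 mm to +x of the bay centre, either side of the cell, tips 13 mm above the bay axis; rounded noses 6 mm above the axis leave a 30 mm gap. A cell let go behind the end wall rests on it some 15 degrees up; pressing that end down (8 to 20 N) spreads it, then it closes over the cell, at about 0.02.
- clip_right (a joint): Opening (rad) of the -y leaf of the snap clip, as clip_left.
- saddles (a joint): Sag of the two rubber-mounted V ribs (x -35 to -25 and +26 to +31 mm from the bay centre) that carry the cell's underside 17 mm below the bay axis: 0 unloaded, 1 mm per 40 N. They must not be pressed on with 50 N.
- small_cell: The other loose cell, not wanted: same make, 26 mm diameter, 50 mm long, lying on the bench; origin at its centre, x along it.
- spectacles: Pair of spectacles lying flat, 133 mm wide, 10 mm high; origin under the middle.
- jar: Jar with a steel lid, 64 mm diameter, 85 mm high; origin at the centre of its underside.
- screwdriver: Screwdriver 150 mm long lying on the bench.
Things that resemble listed ones, but are neither listed nor needed, are in the scene too. What is shaped like the cradle but purple or red is not meant.

How it is judged (in metres and radians):
On the way:
1. the cell's flat end pushes the spring contact in while its stud end is still up (value of joint spring_contact above 0.004 m and angle between cell_center's own x axis and vertical below 1.45 rad and x of cell_flat in the frame of cradle below -0.012 m and distance between cell_center and bay_nominal below 0.035 m), for 0.2 s.
At the end, for the whole second after the job is handed in: The larger cell lies home and at rest: level within 0.04 rad, in line with the bay within 0.06 rad, its centre within 8.5 mm along, 3 mm across and 3.8 mm above the nominal bay centre, flat end holding the spring in by 4 to 7.5 mm, both clip leaves closed over it (0.001 to 0.05 rad) (x of cell_center in the frame of cradle between -0.0085 and 0.0085 m and y of cell_center in the frame of cradle between -0.003 and 0.003 m and z of cell_center in the frame of cradle between 0.0385 and 0.0468 m and angle between cell_center's own x axis and vertical between 1.53 and 1.61 rad and angle between the x axis of cell_center and the x axis of cradle, either way round below 0.06 rad and x of cell_flat in the frame of cradle below -0.02 m and value of joint spring_contact between 0.004 and 0.0075 m and value of joint clip_left between 0.001 and 0.05 rad and value of joint clip_right between 0.001 and 0.05 rad and linear speed of cell below 0.02 m/s); the robot touches nothing.
It fails at once if the spring contact is crushed solid (pushed in by more than 10 mm) (value of joint spring_contact above 0.01 m).
It fails at once if the saddles are pressed on with more than 50 N (contact force between saddles and anything else above 50 N).
It fails at once if the robot leans on the cradle or its clip with more than 20 N (contact force between any of the arm, the fingers and cradle above 20 N or contact force between the fingers and clip_left above 20 N or contact force between the fingers and clip_right above 20 N).
It fails at once if the smaller cell, spectacles, jar or screwdriver is moved by more than 25 mm (distance of any of small_cell, spectacles, jar, screwdriver from where it was at the start of the episode above 0.025 m).
It also fails if it takes over 67 s, if anything falls off the work surface, if the arm or the gripper's body presses on something with over 40 N, if the wrist force passes 120 N, or if a joint passes its speed limit or range.

## Robot

A 6-joint arm with a two-finger parallel gripper is mounted at the origin on the work surface. World frame = base frame: x ahead of the robot, y to its left, z up, the work surface at z = 0. Lengths are in mm, angles in rad, forces in N, time in s.
With the tool pointing down it reaches from about 350 to 875 mm from the base axis. Payload 4.2 kg.
Tool frame: the origin (TCP) lies midway between the tips of the shut fingers; the grasp point (between the pads) lies 19 mm behind it (arm.tcp_to_grasp is the distance from the TCP to the grasp point, in mm); z points along the fingers, y is the line along which they close (so a half turn about z gives the same grasp; the last joint's range is limited). The gripper opens to 85 mm and grips with 20 to 120 N. Pads are 22 mm wide; open, the fingers measure 114 mm over their backs; the gripper's body (76 mm by 85 mm) begins 54 mm behind the grasp point. The pads swing forward as they close: fully open they stand 13 mm farther back than shut.
Start: joints at [-1.005, 0.385, 0.008, 0, -1.194, -0.259], TCP at [188.772, -595.789, 231.312] pointing down, gripper open.
Joint ranges: [-3.14, 3.14], [-1.21, 2.06], [-1.07, 1.41], [-3.16, 2.05], [-2.99, -0.16], [-3.1, 3.1]. Speed limits (rad/s): [2.79, 2.79, 3.14, 3.14, 3.14, 3.14].

## Interface

Orientations are given as a unit quaternion [x, y, z, w].
In Python, from bench import arm, imaging, job, models gives the robot as it stands.
- The arm moves only by the tool arm_command, never from a script. Its argument "rows" is a list of rows, each an object with "grip": the opening, from 0 (shut) to 1 (fully open); "linear": the shift along the tool's x, y, z in mm, a list of three; "rot": the turn, a rotation vector about the tool's x, y, z in rad, a list of three. In form: [{"grip": grip, "linear": [tx, ty, tz], "rot": [rx, ry, rz]}, ...]. A call has 1 to 10 rows; each row is the pose to reach, as a shift and turn from the pose commanded when the call began, along the tool's axes at that moment; what a row does not reach only later rows make up. A row lasts 1/8 s, in which the tool goes at most 62.5 mm and 10.7 degrees, less where a joint would pass 70% of its speed; a pose out of reach is approached as far as the arm can. A call with a gripper value outside its range is refused whole. The fingers move at their own pace and stop on an object; the grip force is fixed at half the most. Time passes only in rows, so rows that repeat a pose let the fingers close. It gives the time, the measured TCP pose, the force, the opening and the grip force at its end, in the units of the state.
- arm.read_state(): the state, without advancing time (a new reading comes with each control period).
- imaging.get_image(name): name is "scene" or "top"; returns a dict with "frame" (480x640x3 uint8, red, green, blue), "fx", "fy", "cx", "cy" (pixels), "extrinsics" (4x4, takes a point from world to camera coordinates). Camera axes: x right, y down, z forward; pixel columns grow to the right and rows downward; lengths in mm; the calibration is good to about 2 mm. A picture is of the moment at which its call begins. There is no depth.
- job.job_done(): hands the job in; it is judged then, once.
Trained networks look in a picture, given as the dict that the camera call returned (one of the last four; its "shot" number tells which), for a name from the list of things; names that differ only in an ending like _2 or _b are one class to them, and where a whole thing is asked for, a point or a joint stands for the part that bears it (a point fixed in the world has none). Each returns a list of dicts, best first, with "score" (0 to 1); they miss things now and then, are a little off and sometimes report something else, mostly with a low value. They report only what shows in the picture. A call takes as long as a camera call. They do not tell look-alikes from the thing itself.
- models.spot_in(picture, query): "rect" ([left, top, right, bottom] in pixels, round what is visible of it).
- models.tip_of(picture, query): "pixel" ([column, row] in pixels: a listed point, or the origin of a listed thing).
The state is a dict: "clock": time; "joints": joint angles; "joint_vel": joint speeds; "joint_efforts": joint torques, N m; "position": TCP position; "ee_rot": TCP orientation; "contact_force": force on the tool from outside, world axes, zero at the start; "wrist_torque": the same for the moment, N m; "gripper_width": finger opening in mm; "grasp_force": force on a finger pad.
Only numpy, scipy, OpenCV 4.12 (cv2) and the standard library are available. Lean on these libraries where they do the work, as an engineer would, in place of code of your own. Each camera call takes 0.05 s, during which the arm holds its last target. There are 200 camera calls.

## Working session

There is one attempt and no reset: what is moved stays moved. The work goes in short steps, Python scripts to look and compute and a tool call to move; the robot and the scene stay as the last step left them, time stands still between calls to the robot, and variables do not carry over. Pictures are saved under pics/ and viewed, at most 10 in all, crops included, and the job is handed in when it is done.

Besides the shell and the picture viewer there is one more tool, called after "Emit:" as a command line: name --argument value ..., lists and objects as JSON in quotes. arm_command: Moves the arm, as the interface text tells. Its arguments: {"type":"object","properties":{"rows":{"type":"array"}},"required":["rows"]}

```bash
mkdir -p pics
cat > h.py <<'E'
import numpy as np, cv2
from bench import arm, imaging, job, models
from scipy.spatial.transform import Rotation as R
def save(p,n): cv2.imwrite('pics/'+n,p['frame'][:,:,::-1])
def ray(p,px):
    E=np.array(p['extrinsics']);Rm=E[:3,:3];c=-Rm.T@E[:3,3]
    d=Rm.T@np.array([(px[0]-p['cx'])/p['fx'],(px[1]-p['cy'])/p['fy'],1]);return c,d/np.linalg.norm(d)
def at(p,px,z):
    c,d=ray(p,px);return c+d*(z-c[2])/d[2]
def proj(p,X):
    E=np.array(p['extrinsics']);q=E[:3,:3]@np.array(X)+E[:3,3];return np.array([p['fx']*q[0]/q[2]+p['cx'],p['fy']*q[1]/q[2]+p['cy']])
E
python3 - <<'E'
from h import *
np.set_printoptions(precision=1,suppress=True)
for n in ['top','scene']:
    p=imaging.get_image(n);save(p,n+'1.png');print(n,ray(p,(320,240)),p['fx'])
    for q,z in [('cell_center',17),('cell_flat',17),('cradle',0),('bay_nominal',43),('small_cell',13),('jar',0),('spectacles',0),('screwdriver',0)]:
        print(q,[(round(r['score'],2),np.array(r['pixel']),at(p,r['pixel'],z)) for r in models.tip_of(p,q)[:3]])
    print([(round(r['score'],2),np.array(r['rect'])) for r in models.spot_in(p,'cell_center')[:3]])
print(arm.read_state())
E
```

```text
top (array([ 477.5,   35.7, 1056.2]), array([ 0.1, -0. , -1. ])) 565.6694170923445
cell_center [(0.55, array([473.8, 196.7]), array([ 617.9, -266.5,   17. ])), (0.45, array([479.6, 210.7]), array([ 591.8, -277. ,   17. ]))]
cell_flat [(0.69, array([477.3, 207.3]), array([ 598.1, -272.8,   17. ])), (0.62, array([301.8, 320.8]), array([387.3,  51.1,  17. ]))]
cradle [(0.93, array([399.2, 302.8]), array([ 420. , -129.7,    0. ]))]
bay_nominal [(0.88, array([402.8, 306.7]), array([ 415.5, -129.4,   43. ])), (0.77, array([222.5, 238.7]), array([534.6, 193.7,  43. ]))]
small_cell [(0.9, array([484.9, 278.6]), array([ 466.1, -286.7,   13. ]))]
jar [(0.76, array([136.3, 185.6]), array([635.2, 362.9,   0. ]))]
spectacles [(0.68, array([296.5, 319.1]), array([388.9,  61.2,   0. ]))]
screwdriver [(0.58, array([150.3, 292.4]), array([436.6, 331.7,   0. ]))]
[(0.76, array([464.9, 178.5, 489. , 214.2]))]
scene (array([ 904.2,  601.7, 1167.7]), array([-0.3, -0.4, -0.8])) 594.6631771440353
cell_center [(0.68, array([217.8, 186. ]), array([ 624., -276.,   17.]))]
cell_flat [(0.71, array([223.6, 181.9
[... 545 characters left out ...]
40.2]), array([387.8,  49.9,   0. ]))]
screwdriver [(0.94, array([434.9, 345.6]), array([434.7, 330.8,   0. ])), (0.7, array([221.1, 185.4]), array([ 612.1, -286.2,    0. ])), (0.29, array([228.3, 179.7]), array([ 588.7, -292.3,    0. ]))]
[(0.89, array([205.9, 173.7, 234.5, 200.1]))]
{'clock': 1.0, 'joints': array([-1. ,  0.4,  0. ,  0. , -1.2, -0.3]), 'joint_vel': array([ 0.,  0., -0.,  0., -0.,  0.]), 'joint_efforts': array([  0. , -39.2,  18.9,   4.2,  -0. ,   0. ]), 'position': array([ 188.8, -595.8,  231.4]), 'ee_rot': array([-0.2,  1. , -0. ,  0. ]), 'contact_force': array([ 0.4, -0.5,  0.4]), 'wrist_torque': array([0., 0., 0.]), 'grasp_force': 0.0, 'gripper_width': 85.26220837091812}
```

View pics/top1.png

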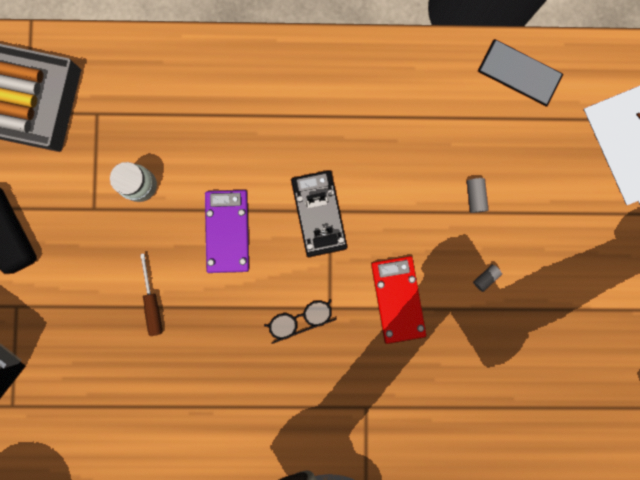

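View pics/scene1.png

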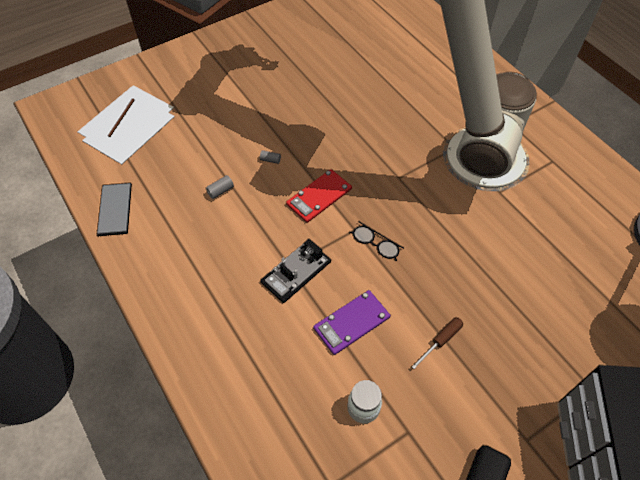

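The top view shows the black cradle at about (319,213), with its display toward the top (world +x). The larger cell is at (478,195), and the small cell is at (487,277). I'll zoom in on the cradle and the cell.

Run:
```python
from h import *
t=cv2.imread('pics/top1.png');s=cv2.imread('pics/scene1.png')
def c(im,x,y,w,h,k): return cv2.resize(im[y:y+h,x:x+w],None,fx=k,fy=k,interpolation=cv2.INTER_CUBIC)
A=c(t,284,164,72,100,4)     # 288x400
B=c(s,255,230,80,75,5)      # 400x375
C=c(t,460,170,36,50,4) #144x200
D=c(s,198,165,45,40,4) #180x160
o=np.zeros((590,700,3),np.uint8)
o[:400,:288]=A;o[:375,295:695]=B;o[385:585,:144][0:0]=0
o[402:590,:144]=C[:188];o[402:562,160:340]=D
cv2.imwrite('pics/crop1.png',o)
```

```text
(no output)
```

View pics/crop1.png

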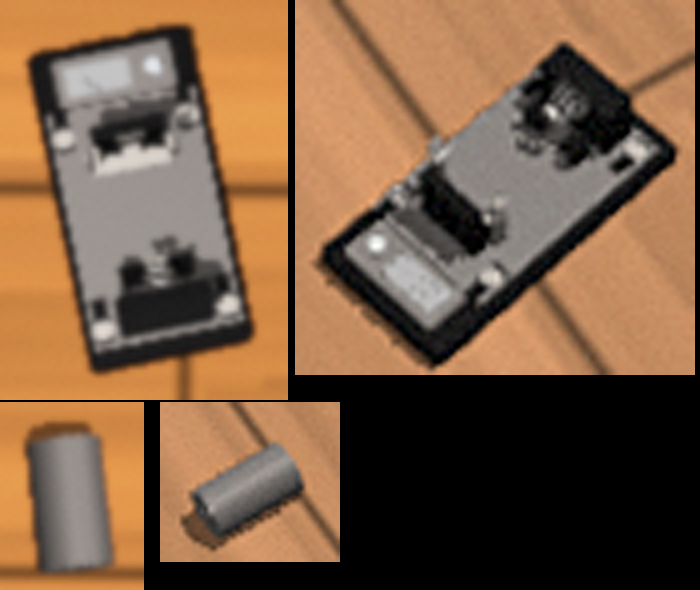

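```bash
cat > fit.py <<'E'
from h import *
from scipy.optimize import minimize
from scipy.spatial import ConvexHull
def seg(p,rect,pad=3):
    hsv=cv2.cvtColor(p['frame'],cv2.COLOR_RGB2HSV);m=(hsv[...,1]<110).astype(np.uint8)
    x0,y0,x1,y1=[int(v) for v in rect];k=np.zeros_like(m);k[y0-pad:y1+pad,x0-pad:x1+pad]=m[y0-pad:y1+pad,x0-pad:x1+pad]
    n,l,st,_=cv2.connectedComponentsWithStats(k);return (l==1+np.argmax(st[1:,4])).astype(float)
def render(p,P,S=8):
    q=np.array([proj(p,X) for X in P]);h=q[ConvexHull(q).vertices]
    x0,y0=np.floor(h.min(0)).astype(int)-2;w,hh=np.ceil(h.max(0)).astype(int)+3-[x0,y0]
    im=np.zeros((hh*S,w*S),np.uint8);cv2.fillPoly(im,[np.round((h-[x0,y0]+.5)*S-.5).astype(np.int32)],255)
    out=np.zeros((480,640));out[y0:y0+hh,x0:x0+w]=cv2.resize(im,(w,hh),interpolation=cv2.INTER_AREA)/255.;return out
def fit(ps,ms,pts,g):
    f=lambda v:sum(np.abs(render(p,pts(v))-m).sum() for p,m in zip(ps,ms))
    r=min((minimize(f,[g[0]+a,g[1],g[2]+b],method='Nelder-Mead',options=dict(initial_simplex=[[g[0]+a,g[1],g[2]+b],[g[0]+a+8,g[1],g[2]+b],[g[0]+a,g[1]+8,g[2]+b],[g[0]+a,g[1],g[2]+b+.1]])) for a in(-4,4) for b in (-.05,.05)),key=lambda r:r.fun)
    return r.x,r.fun,sum(m.sum() for m in ms)
def tr(P,v):
    c,s=np.cos(v[2]),np.sin(v[2]);P=np.array(P,float);return np.c_[P[:,0]*c-P[:,1]*s+v[0],P[:,0]*s+P[:,1]*c+v[1],P[:,2]]
def cell(v):
    a=np.linspace(0,2*np.pi,40);return tr([[x,17*np.cos(t),17+17*np.sin(t)] for x in(-30.75,28.75) for t in a],v)
def base(v): return tr([[x,y,z] for x in(-66,86) for y in(-39,39) for z in(0,14)],v)
E
python3 - <<'E'
from fit import *
np.set_printoptions(precision=2,suppress=True)
t=imaging.get_image('top');s=imaging.get_image('scene')
mc=[seg(t,(465,174,491,216)),seg(s,(206,174,234,200),2)]
mb=[seg(t,(290,168,348,258)),seg(s,(258,238,334,303))]
for n,ps,i in [('top',[t],[0]),('scene',[s],[1]),('both',[t,s],[0,1])]:
    print(n,'cell',*fit(ps,[mc[k] for k in i],cell,(618,-270,.1)),'base',*fit(ps,[mb[k] for k in i],base,(530,30,.2)))
for p in (t,s):
    for q in('spring_contact','clip_left','clip_right','saddles','cell_flat','cell_center'): print(q,[(round(r['score'],2),np.array(r['pixel'])) for r in models.tip_of(p,q)[:2]])
# end views of cell
f=s['frame'][170:205,200:240,::-1];u=t['frame'][172:218,460:496,::-1]
k=12;A=cv2.resize(f,None,fx=k,fy=k,interpolation=cv2.INTER_CUBIC);B=cv2.resize(u,None,fx=k,fy=k,interpolation=cv2.INTER_CUBIC)[:552]
o=np.zeros((560,480+320,3),np.uint8);o[:420,:480]=A;o[:552,480:]=B[:,50:370];cv2.imwrite('pics/cell.png',o)
E
```

```text
top cell [ 621.99 -272.35    0.1 ] 48.10980392156863 602.0 base [575.71  19.07   0.2 ] 281.9686274509804 3178.0
scene cell [ 622.57 -272.41    0.11] 19.768627450980393 380.0 base [574.73  16.8    0.22] 344.6470588235294 1951.0
both cell [ 622.13 -272.5     0.1 ] 67.8313725490196 982.0 base [574.59  18.41   0.21] 636.6627450980393 5129.0Traceback (most recent call last):
  File "<stdin>", line 9, in <module>
ValueError: it knows: bay_nominal, cell_center, cell_flat, cradle, jar, screwdriver, small_cell, spectacles
```

Run:
```python
from fit import *
np.set_printoptions(precision=2,suppress=True)
t=imaging.get_image('top');s=imaging.get_image('scene')
f=s['frame'][170:205,200:240,::-1]
A=cv2.resize(f,None,fx=6,fy=6,interpolation=cv2.INTER_CUBIC)
def hull(m):
    m=cv2.morphologyEx(m.astype(np.uint8),cv2.MORPH_OPEN,np.ones((3,3),np.uint8))
    q=cv2.findNonZero(m);k=np.zeros((480,640),np.uint8);cv2.fillPoly(k,[cv2.convexHull(q)],1);return k.astype(float)
mb=[hull(seg(t,(290,168,348,258))),hull(seg(s,(258,238,334,303)))]
v,e,n=fit([t],[mb[0]],base,(575,18,.2));print('top',v,e,n)
print('scene',*fit([s],[mb[1]],base,(575,18,.2)))
# rectified: cradle x right(-70..90), y up, 2.2px/mm, plane z
def rect(p,v,z,k=2.3):
    W,H=int(160*k),int(90*k);g=np.array([[(j/k-70,45-i/k,z) for j in range(W)] for i in range(H)]).reshape(-1,3)
    P=tr(g,v);E=np.array(p['extrinsics']);q=P@E[:3,:3].T+E[:3,3]
    mx=(p['fx']*q[:,0]/q[:,2]+p['cx']).reshape(H,W).astype(np.float32);my=(p['fy']*q[:,1]/q[:,2]+p['cy']).reshape(H,W).astype(np.float32)
    im=cv2.remap(np.ascontiguousarray(p['frame'][:,:,::-1]),mx,my,cv2.INTER_CUBIC)
    for x in range(-60,90,20): cv2.line(im,(int((x+70)*k),0),(int((x+70)*k),6 if x else 14),(0,255,0),1)
    return im
o=np.zeros((600,800,3),np.uint8)
for i,(p,z) in enumerate([(t,14),(t,50),(s,14),(s,50)]):
    im=rect(p,v,z);o[(i//2)*210:(i//2)*210+im.shape[0],(i%2)*380:(i%2)*380+im.shape[1]]=im
o[425:600,:240]=A[:175]
cv2.imwrite('pics/rect.png',o)
# gray profile along axis at z=50, |y|<12
g=cv2.cvtColor(rect(t,v,50),cv2.COLOR_BGR2GRAY);pr=g[int((45-12)*2.3):int((45+12)*2.3)].mean(0)
for x in range(-66,60,2): print(x,int(pr[int((x+70)*2.3)]),end='; ')
```

```text
top [576.36  20.09   0.21] 190.26666666666665 3270.0
scene [573.68  16.98   0.22] 180.98431372549018 2133.0
-66 38; -64 26; -62 27; -60 34; -58 75; -56 121; -54 82; -52 32; -50 28; -48 29; -46 28; -44 28; -42 27; -40 25; -38 26; -36 50; -34 77; -32 73; -30 63; -28 65; -26 63; -24 76; -22 102; -20 110; -18 119; -16 120; -14 133; -12 148; -10 150; -8 150; -6 150; -4 150; -2 150; 0 150; 2 150; 4 150; 6 150; 8 150; 10 149; 12 149; 14 149; 16 149; 18 162; 20 190; 22 210; 24 209; 26 187; 28 118; 30 67; 32 48; 34 56; 36 41; 38 26; 40 32; 42 58; 44 75; 46 84; 48 112; 50 128; 52 131; 54 149; 56 164; 58 178;
```

View pics/rect.png

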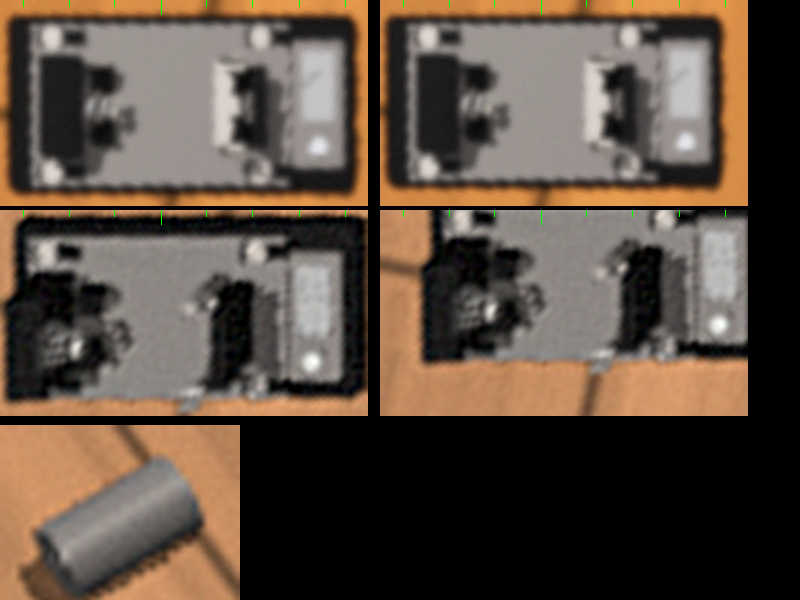

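```bash
cat >> h.py <<'E'
def frame(yaw,tilt=0,sgn=1):
    """tool: y across cell, z down; tilt = stud end up"""
    ax=np.array([np.cos(yaw),np.sin(yaw),0]);up=np.array([0,0,1.])
    x=np.cos(tilt)*ax+np.sin(tilt)*up; z=np.sin(tilt)*ax-np.cos(tilt)*up
    x=x*sgn;return np.c_[x,np.cross(z,x),z]
def delta(pos,Rt,st=None):
    st=st or arm.read_state();C=R.from_quat(st['ee_rot']).as_matrix()
    print('lin',np.round(C.T@(np.array(pos)-st['position']),1),'rot',np.round(R.from_matrix(C.T@Rt).as_rotvec(),3))
E
python3 - <<'E'
from h import *
st=arm.read_state();print(R.from_quat(st['ee_rot']).as_matrix().round(2), st['joints'].round(2),arm.tcp_to_grasp)
for s in(1,-1): delta([613.2,-273.3,120],frame(.105,0,s))
E
```

```text
[[-0.95 -0.3   0.  ]
 [-0.3   0.95 -0.  ]
 [-0.   -0.   -1.  ]] [-1.01  0.38  0.01 -0.   -1.19 -0.26] 18.700000000000003
lin [-502.   179.3  111.3] rot [-0.   -0.   -2.94]
lin [-502.   179.3  111.3] rot [-0.     0.     0.202]
```

Emit:
arm_command --rows '[{"grip":1,"linear":[-502,179.3,60],"rot":[0,0,0.202]},{"grip":1,"linear":[-502,179.3,60],"rot":[0,0,0.202]},{"grip":1,"linear":[-502,179.3,60],"rot":[0,0,0.202]},{"grip":1,"linear":[-502,179.3,60],"rot":[0,0,0.202]},{"grip":1,"linear":[-502,179.3,60],"rot":[0,0,0.202]},{"grip":1,"linear":[-502,179.3,111],"rot":[0,0,0.202]},{"grip":1,"linear":[-502,179.3,111],"rot":[0,0,0.202]},{"grip":1,"linear":[-502,179.3,111],"rot":[0,0,0.202]},{"grip":1,"linear":[-502,179.3,111],"rot":[0,0,0.202]},{"grip":1,"linear":[-502,179.3,111],"rot":[0,0,0.202]}]'

```text
clock: 2.45
position: [614.8, -270.5, 117.8]
ee_rot: [-0.054, 0.999, 0.0, -0.001]
contact_force: [-1.1, 0.4, 0.1]
gripper_width: 85.4
grasp_force: 0.0
```

Run:
```python
from h import *
st=arm.read_state();print(st['position'],st['joints'].round(2),st['clock'],st['contact_force'])
delta([613.2,-273.3,3],frame(.105,0,-1))
```

```text
[ 614.78852155 -270.52266117  117.83871667] [-0.17  0.55 -0.01 -0.   -1.01 -1.29] 2.45 [-1.06229453  0.40338831  0.07059119]
lin [  1.6  -2.7 114.8] rot [ 0.001 -0.003  0.004]
```

Emit:
arm_command --rows '[{"grip":1,"linear":[0,0,60],"rot":[0,0,0]},{"grip":1,"linear":[0,0,60],"rot":[0,0,0]},{"grip":1,"linear":[0,0,60],"rot":[0,0,0]},{"grip":1,"linear":[0,0,60],"rot":[0,0,0]}]'

```text
clock: 2.95
position: [614.6, -274.2, 63.3]
ee_rot: [-0.052, 0.999, -0.001, 0.002]
contact_force: [-0.5, 0.3, 0.2]
gripper_width: 85.3
grasp_force: 0.0
```

Run:
```python
from h import *
st=arm.read_state();print(st['contact_force'])
delta([613.2,-273.3,3],frame(.105,0,-1))
```

```text
[-0.47911391  0.31109787  0.19026264]
lin [ 1.5  1.2 60.3] rot [-0.002  0.005 -0.   ]
```

Emit:
arm_command --rows '[{"grip":1,"linear":[1,1,40],"rot":[0,0,0]},{"grip":1,"linear":[1,1,60],"rot":[0,0,0]},{"grip":1,"linear":[1,1,60],"rot":[0,0,0]},{"grip":1,"linear":[1,1,60],"rot":[0,0,0]}]'

```text
clock: 3.45
position: [613.2, -272.8, 1.7]
ee_rot: [-0.053, 0.999, -0.001, 0.001]
contact_force: [-0.1, 0.1, 0.4]
gripper_width: 85.6
grasp_force: 0.0
```

Emit:
arm_command --rows '[{"grip":0,"linear":[0,0,0],"rot":[0,0,0]},{"grip":0,"linear":[0,0,0],"rot":[0,0,0]},{"grip":0,"linear":[0,0,0],"rot":[0,0,0]},{"grip":0,"linear":[0,0,0],"rot":[0,0,0]},{"grip":0,"linear":[0,0,0],"rot":[0,0,0]},{"grip":0,"linear":[0,0,0],"rot":[0,0,0]},{"grip":0,"linear":[0,0,0],"rot":[0,0,0]},{"grip":0,"linear":[0,0,0],"rot":[0,0,0]}]'

```text
clock: 4.45
position: [612.6, -272.5, 1.1]
ee_rot: [-0.053, 0.999, -0.0, 0.001]
contact_force: [-1.5, 0.0, 6.4]
gripper_width: 32.5
grasp_force: 59.8
```

Run:
```python
from h import *
st=arm.read_state();print(st)
t=imaging.get_image('top');s=imaging.get_image('scene')
A=cv2.resize(t['frame'][140:250,420:520,::-1],None,fx=4,fy=4);B=cv2.resize(s['frame'][130:240,170:270,::-1],None,fx=4,fy=4)
cv2.imwrite('pics/grip.png',np.hstack([A,B]))
```

```text
{'clock': 4.45, 'joints': array([-1.77817482e-01,  6.80163302e-01, -1.14673083e-01,  4.16556701e-04,
       -7.74796925e-01, -1.28815990e+00]), 'joint_vel': array([-0.00130876, -0.0008721 ,  0.00046547, -0.00228193,  0.00045847,
        0.0004842 ]), 'joint_efforts': array([ 1.72851018e-03, -4.48943710e+01,  1.30510631e+01,  2.66813479e+00,
        2.13733390e-01, -9.33153089e-03]), 'position': array([ 612.55247583, -272.53346509,    1.08031795]), 'ee_rot': array([-5.25340108e-02,  9.98618956e-01, -2.74644528e-04,  5.32895372e-04]), 'contact_force': array([-1.54001991,  0.02626437,  6.42541499]), 'wrist_torque': array([0.04344208, 0.1769749 , 0.03607326]), 'grasp_force': 59.83484745025635, 'gripper_width': 32.516541103393955}
```

View pics/grip.png

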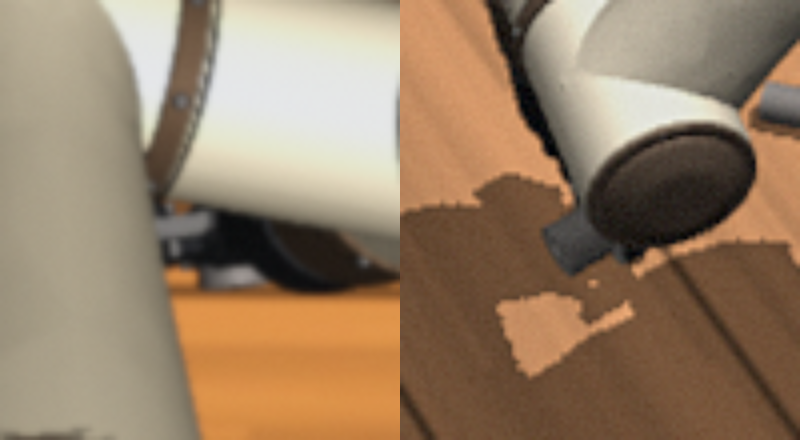

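The gripper holds the cell, reading 32.5 mm and 60 N. In the scene crop the cell's stud half projects past the fingers at about (575,240). Next I lift, tilt and move over the bay.

```bash
cat >> h.py <<'E'
CR=dict(x=575.5,y=19.0,yaw=.21); ALONG=9.5; BACK=16.
def bay_tcp(fx,fz,deg,fy=0):
    a=np.radians(deg);c,s=np.cos(a),np.sin(a)
    bx=fx+(30.75-ALONG)*c+BACK*s; bz=fz+(30.75-ALONG)*s-BACK*c
    C,S=np.cos(CR['yaw']),np.sin(CR['yaw'])
    return np.array([CR['x']+C*bx-S*fy,CR['y']+S*bx+C*fy,43+bz])
def go(fx,fz,deg,fy=0): delta(bay_tcp(fx,fz,deg,fy),frame(CR['yaw'],np.radians(deg),-1))
def where(deg=None):
    st=arm.read_state();M=R.from_quat(st['ee_rot']).as_matrix()
    F=st['position']-M[:,0]*(-1)*0-(-M[:,0])*(30.75-ALONG)-M[:,2]*BACK
    C,S=np.cos(CR['yaw']),np.sin(CR['yaw']);d=F-[CR['x'],CR['y'],43]
    print('t',st['clock'],'F bay',np.round([C*d[0]+S*d[1],-S*d[0]+C*d[1],d[2]],2),'tilt',round(np.degrees(np.arcsin(-M[2,0])),2),
      'yaw',round(np.arctan2(-M[1,0],-M[0,0]),4))
    f=st['contact_force'];print('f bay',np.round([C*f[0]+S*f[1],-S*f[0]+C*f[1],f[2]],2),'w',round(st['gripper_width'],1),round(st['grasp_force'],1))
E
python3 - <<'E'
from h import *
where(); go(-10,70,30)
E
```

```text
t 4.55 F bay [ -45.7  -290.65  -25.93] tilt 0.06 yaw 0.1051
f bay [-0.57  0.33  5.56] w 32.4 59.8
lin [ -10.2  295.5 -108.9] rot [-0.028 -0.522 -0.102]
```

Emit:
arm_command --rows '[{"grip":0,"linear":[0,0,-55],"rot":[0,0,0]},{"grip":0,"linear":[0,0,-109],"rot":[0,0,0]},{"grip":0,"linear":[-10,296,-109],"rot":[-0.028,-0.522,-0.102]},{"grip":0,"linear":[-10,296,-109],"rot":[-0.028,-0.522,-0.102]},{"grip":0,"linear":[-10,296,-109],"rot":[-0.028,-0.522,-0.102]},{"grip":0,"linear":[-10,296,-109],"rot":[-0.028,-0.522,-0.102]},{"grip":0,"linear":[-10,296,-109],"rot":[-0.028,-0.522,-0.102]},{"grip":0,"linear":[-10,296,-109],"rot":[-0.028,-0.522,-0.102]},{"grip":0,"linear":[-10,296,-109],"rot":[-0.028,-0.522,-0.102]},{"grip":0,"linear":[-10,296,-109],"rot":[-0.028,-0.522,-0.102]}]'

```text
clock: 5.8
position: [596.3, 14.0, 119.5]
ee_rot: [-0.104, 0.963, 0.04, 0.245]
contact_force: [-0.0, 0.2, -2.4]
gripper_width: 31.9
grasp_force: 60.3
```

Run:
```python
from fit import *
where()
t=imaging.get_image('top');s=imaging.get_image('scene')
A=cv2.resize(t['frame'][150:270,270:370,::-1],None,fx=4,fy=4,interpolation=cv2.INTER_CUBIC);B=cv2.resize(s['frame'][200:320,240:340,::-1],None,fx=4,fy=4,interpolation=cv2.INTER_CUBIC)
cv2.imwrite('pics/hover.png',np.hstack([A,B]))
for p in(t,s):
  for q in('cell_flat','cell_center','cradle'): print(q,[(round(r['score'],2),np.round(r['pixel'],1)) for r in models.tip_of(p,q)[:2]])
where(); go(-10,70,30)
```

```text
t 5.8 F bay [-7.01 -9.64 80.27] tilt 28.73 yaw 0.207
f bay [-0.    0.16 -2.39] w 31.9 60.3
cell_flat [(0.94, array([327.2, 212.6]))]
cell_center [(0.95, array([327.2, 198.8]))]
cradle [(0.67, array([226.6, 236.8])), (0.55, array([398.1, 304.4]))]
cell_flat [(0.93, array([295.1, 230.9]))]
cell_center [(0.72, array([286.9, 235.4]))]
cradle [(0.96, array([324.3, 193.8])), (0.83, array([298.8, 269.1]))]
t 6.2 F bay [-6.51 -9.03 80.91] tilt 28.8 yaw 0.2086
f bay [ 0.45  0.41 -2.19] w 32.1 60.3
lin [8.  8.4 7.7] rot [ 0.028 -0.021 -0.001]
```

View pics/hover.png

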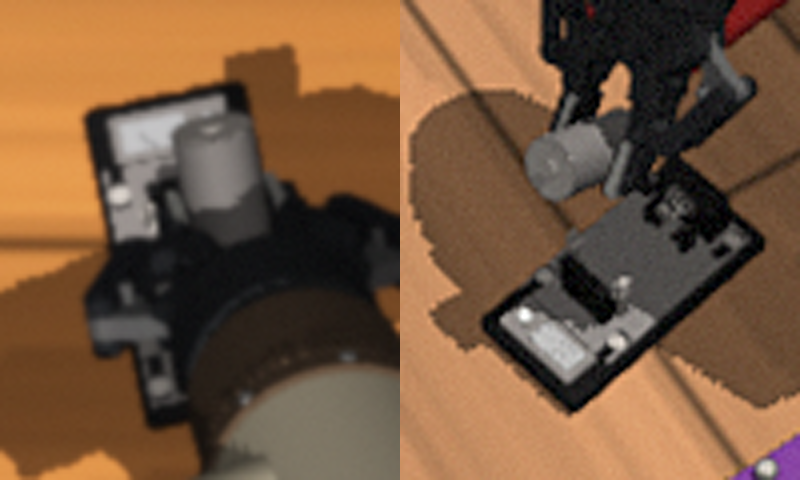

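The hover picture shows the cell held stud-up at about 29°, with the stud visible at crop (205,125). The bay is open below it. Next I refine the cradle and carrier pose from the first pictures using a fuller model.

Run:
```python
from fit import *
np.set_printoptions(precision=2,suppress=True)
P={n:imaging.get_image(n) for n in('top','scene')}
for n in P: P[n]=dict(P[n]);P[n]['frame']=np.ascontiguousarray(cv2.imread(f'pics/{n}1.png')[:,:,::-1])
def box(x0,x1,w,z0,z1): return [[x,y,z] for x in(x0,x1) for y in(-w/2,w/2) for z in(z0,z1)]
def model(p,v):
    m=render(p,tr(box(-66,86,78,0,14),v))
    m=np.maximum(m,render(p,tr(box(-57+v[3],-39+v[3],44,14,50),v)));return m
R0={'top':(286,164,352,262),'scene':(252,232,338,306)}
def soft(p,rect):  # foreground: not wood
    f=p['frame'].astype(float);sat=(f.max(2)-f.min(2))/np.maximum(f.max(2),1)
    sat=np.where(f.max(2)<60,0,sat); o=np.clip((.5-sat)/.25,0,1)
    k=np.zeros_like(o);x0,y0,x1,y1=rect;k[y0:y1,x0:x1]=o[y0:y1,x0:x1]
    c=cv2.morphologyEx((k>.5).astype(np.uint8),cv2.MORPH_CLOSE,np.ones((5,5)));k2=np.maximum(k,cv2.erode(c,np.ones((3,3))));return k2
M={n:soft(P[n],R0[n]) for n in P}
for ns in (['top'],['scene'],['top','scene']):
    f=lambda v:sum(np.abs(model(P[n],v)-M[n]).sum() for n in ns)+.2*v[3]**2
    best=min((minimize(f,g,method='Nelder-Mead',options=dict(initial_simplex=np.array(g)+np.vstack([np.zeros(4),np.diag([5,5,.06,4])]),xatol=.01,fatol=.1)) for g in([576,19,.21,0],[573,17,.2,2],[575,21,.23,-2])),key=lambda r:r.fun)
    print(ns,best.x,best.fun,[M[n].sum() for n in ns])
```

```text
['top'] [576.23  19.15   0.22   0.59] 228.2359009462862 [np.float64(3231.9034486179307)]
['scene'] [575.36  18.76   0.21   6.68] 194.40018423315934 [np.float64(2167.9942539870185)]
['top', 'scene'] [575.25  18.98   0.21   6.6 ] 425.58018976871165 [np.float64(3231.9034486179307), np.float64(2167.9942539870185)]
```

```bash
sed -i 's/CR=dict(.*yaw=.21)/CR=dict(x=575.7,y=19.0,yaw=.213)/' h.py
python3 - <<'E'
from h import *
where(); go(-19,45,30)
E
```

```text
t 6.3 F bay [-6.74 -8.77 80.93] tilt 28.8 yaw 0.209
f bay [ 0.17 -0.25 -1.65] w 32.0 60.3
lin [27.8  7.6 25.4] rot [ 0.027 -0.021 -0.004]
```

Emit:
arm_command --rows '[{"grip":0,"linear":[27.8,7.6,25.4],"rot":[0.027,-0.021,-0.004]},{"grip":0,"linear":[27.8,7.6,25.4],"rot":[0.027,-0.021,-0.004]},{"grip":0,"linear":[27.8,7.6,25.4],"rot":[0.027,-0.021,-0.004]},{"grip":0,"linear":[27.8,7.6,25.4],"rot":[0.027,-0.021,-0.004]}]'

```text
clock: 6.8
position: [590.9, 8.0, 97.5]
ee_rot: [-0.109, 0.962, 0.048, 0.245]
contact_force: [-0.2, -0.5, -1.5]
gripper_width: 32.0
grasp_force: 60.3
```

Run:
```python
from fit import *
np.set_printoptions(precision=2,suppress=True)
where()
# compare predicted cell silhouette with image (scene, top): stud-end rim
st=arm.read_state();M=R.from_quat(st['ee_rot']).as_matrix();u=-M[:,0];n=-M[:,2];y=M[:,1]
c0=st['position']+ALONG*u+BACK*n
for nm in('top','scene'):
    p=imaging.get_image(nm);im=p['frame'][:,:,::-1].copy()
    a=np.linspace(0,2*np.pi,60);k=4
    q=np.array([proj(p,c0+28.75*u+17*(np.cos(t)*n+np.sin(t)*y)) for t in a]);c=q.mean(0).astype(int)
    x0,y0=c-[50,55];cr=cv2.resize(im[y0:y0+110,x0:x0+100],None,fx=k,fy=k,interpolation=cv2.INTER_CUBIC)
    for Q,col in((q,(0,255,0)),(np.array([proj(p,c0-30.75*u+17*(np.cos(t)*n+np.sin(t)*y)) for t in a]),(0,0,255))):
        cv2.polylines(cr,[np.round((Q-[x0,y0]+.5)*k).astype(np.int32)],True,col,1)
    globals()[nm]=cr
cv2.imwrite('pics/cmp.png',np.hstack([top,scene]))
go(-19,15,30)
```

```text
t 6.8 F bay [-13.82 -14.72  58.3 ] tilt 28.8 yaw 0.2151
f bay [-0.31 -0.46 -1.5 ] w 32.0 60.3
lin [24.8 12.5 35.6] rot [ 0.04 -0.02  0.  ]
```

View pics/cmp.png

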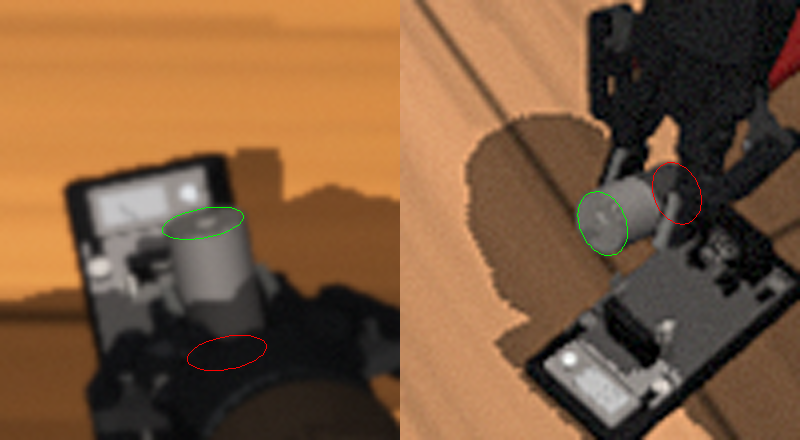

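The predicted cell outline matches both views: stud rim at crop (203,222) in top and (603,223) in scene. The motion fell short, though, so I'm checking the joints.

Run:
```python
from h import *
st=arm.read_state();print(st['joints'].round(3));print(R.from_quat(st['ee_rot']).as_matrix().round(3));print(frame(.213,np.radians(30),-1).round(3))
```

```text
[ 0.28   0.316 -0.591 -0.074 -0.16  -1.555]
[[-0.856 -0.233  0.461]
 [-0.187  0.972  0.145]
 [-0.482  0.038 -0.876]]
[[-0.846 -0.211  0.489]
 [-0.183  0.977  0.106]
 [-0.5    0.    -0.866]]
```

Run:
```python
from h import *
from scipy.optimize import least_squares
st=arm.read_state()
D=[([-1.005,.385,.008,0,-1.194],[188.772,-595.789,231.312]),([-.177817,.680163,-.114673,0,-.774797],[612.55,-272.53,1.08]),([-.17,.55,-.01,0,-1.01],[614.8,-270.5,117.8]),(list(st['joints'][:5]),list(st['position']))]
def fk(k,j):
    a1,H,L1,L2,e,d=k;f=j[1]-j[2];p=f-j[4]
    return np.array([a1+L1*np.sin(j[1])+L2*np.cos(f)+e*np.sin(f)+d*np.cos(p),H+L1*np.cos(j[1])-L2*np.sin(f)+e*np.cos(f)-d*np.sin(p)])
res=lambda k:np.concatenate([fk(k,j)-[np.hypot(*p[:2]),p[2]] for j,p in D])
s=least_squares(lambda k:np.r_[res(k),.01*(k-[0,330,400,450,20,250])],[0,330,400,450,20,250]);k=s.x;print(k.round(1),res(k).round(1))
for deg in(30,26,22,18,14,8,0):
  for fx,fz in((-19,15),(-28,5),(-31,1)):
    t=bay_tcp(fx,fz,deg);p=np.pi/2-np.radians(deg)
    q=least_squares(lambda v:fk(k,[0,v[0],v[1],0,v[0]-v[1]-p])-[np.hypot(*t[:2]),t[2]],[.4,-.4]).x
    print(deg,fx,fz,'j2,j3',q.round(2),'j5',round(q[0]-q[1]-p,3))
```

```text
[ 22.1 141.5 550.5 423.1   7.  272.3] [-0.2 -1.1 -0.4 -0.9  0.6  2.   0.   0.1]
30 -19 15 j2,j3 [ 0.38 -0.66] j5 -0.006
30 -28 5 j2,j3 [ 0.39 -0.69] j5 0.032
30 -31 1 j2,j3 [ 0.4 -0.7] j5 0.047
26 -19 15 j2,j3 [ 0.39 -0.62] j5 -0.112
26 -28 5 j2,j3 [ 0.4  -0.64] j5 -0.076
26 -31 1 j2,j3 [ 0.4  -0.65] j5 -0.062
22 -19 15 j2,j3 [ 0.4  -0.57] j5 -0.216
22 -28 5 j2,j3 [ 0.41 -0.6 ] j5 -0.18
22 -31 1 j2,j3 [ 0.41 -0.61] j5 -0.167
18 -19 15 j2,j3 [ 0.41 -0.53] j5 -0.317
18 -28 5 j2,j3 [ 0.42 -0.56] j5 -0.282
18 -31 1 j2,j3 [ 0.42 -0.57] j5 -0.268
14 -19 15 j2,j3 [ 0.43 -0.48] j5 -0.414
14 -28 5 j2,j3 [ 0.43 -0.51] j5 -0.38
14 -31 1 j2,j3 [ 0.44 -0.52] j5 -0.367
8 -19 15 j2,j3 [ 0.46 -0.42] j5 -0.556
8 -28 5 j2,j3 [ 0.46 -0.45] j5 -0.522
8 -31 1 j2,j3 [ 0.47 -0.46] j5 -0.51
0 -19 15 j2,j3 [ 0.51 -0.33] j5 -0.736
0 -28 5 j2,j3 [ 0.51 -0.36] j5 -0.704
0 -31 1 j2,j3 [ 0.51 -0.37] j5 -0.691
```

The wrist is at the joint 5 limit, so about 22° is the practical maximum tilt here. The geometry works at 20° if the spring is pushed in with the flat end slightly high first.

Run:
```python
from h import *
go(-19,45,20)
```

```text
lin [13.4 13.5 12.8] rot [0.044 0.153 0.005]
```

Emit:
arm_command --rows '[{"grip":0,"linear":[13.4,13.5,12.8],"rot":[0.044,0.153,0.005]},{"grip":0,"linear":[13.4,13.5,12.8],"rot":[0.044,0.153,0.005]},{"grip":0,"linear":[13.4,13.5,12.8],"rot":[0.044,0.153,0.005]},{"grip":0,"linear":[13.4,13.5,12.8],"rot":[0.044,0.153,0.005]}]'

```text
clock: 7.4
position: [581.7, 19.9, 79.9]
ee_rot: [-0.104, 0.979, 0.019, 0.173]
contact_force: [-0.2, -0.3, -1.3]
gripper_width: 32.2
grasp_force: 60.3
```

Run:
```python
from h import *
where();go(-19,45,20);go(-19,17,20)
```

```text
t 7.4 F bay [-19.43  -0.37  44.69] tilt 20.02 yaw 0.2113
f bay [-0.23 -0.29 -1.3 ] w 32.2 60.3
lin [-0.5  0.4 -0.1] rot [ 0.001  0.    -0.002]
lin [ 9.1  0.4 26.2] rot [ 0.001  0.    -0.002]
```

Accurate now. I descend to the probing height.

Emit:
arm_command --rows '[{"grip":0,"linear":[4.5,0.2,13],"rot":[0,0,0]},{"grip":0,"linear":[7,0.4,20],"rot":[0,0,0]},{"grip":0,"linear":[9.1,0.4,26.2],"rot":[0,0,0]},{"grip":0,"linear":[9.1,0.4,26.2],"rot":[0,0,0]},{"grip":0,"linear":[9.1,0.4,26.2],"rot":[0,0,0]}]'

```text
clock: 8.02
position: [582.4, 20.7, 52.2]
ee_rot: [-0.104, 0.979, 0.019, 0.173]
contact_force: [0.5, -0.1, -1.1]
gripper_width: 32.3
grasp_force: 60.3
```

Run:
```python
from h import *
where();
for x in(-22,-24,-26,-28): go(x,17,20)
```

```text
t 8.025 F bay [-18.57   0.29  16.96] tilt 20.0 yaw 0.2123
f bay [ 0.45 -0.19 -1.15] w 32.3 60.3
lin [ 3.2 -0.3 -1.2] rot [ 0.     0.    -0.001]
lin [ 5.1 -0.3 -1.9] rot [ 0.     0.    -0.001]
lin [ 7.  -0.3 -2.6] rot [ 0.     0.    -0.001]
lin [ 8.8 -0.3 -3.3] rot [ 0.     0.    -0.001]
```

Emit:
arm_command --rows '[{"grip":0,"linear":[1.9,0,-0.7],"rot":[0,0,0]},{"grip":0,"linear":[3.8,0,-1.4],"rot":[0,0,0]},{"grip":0,"linear":[3.8,0,-1.4],"rot":[0,0,0]}]'

```text
clock: 8.4
position: [577.8, 19.7, 52.0]
ee_rot: [-0.104, 0.979, 0.019, 0.172]
contact_force: [0.7, -0.3, -1.5]
gripper_width: 32.2
grasp_force: 60.3
```

```bash
python3 -c "
from h import *
where()"
```

```text
t 8.4 F bay [-23.21   0.27  16.78] tilt 19.96 yaw 0.2123
f bay [ 0.65 -0.47 -1.52] w 32.2 60.3
```

Emit:
arm_command --rows '[{"grip":0,"linear":[0.9,0,-0.3],"rot":[0,0,0]},{"grip":0,"linear":[1.9,0,-0.7],"rot":[0,0,0]},{"grip":0,"linear":[1.9,0,-0.7],"rot":[0,0,0]}]'

```text
clock: 8.78
position: [576.3, 19.4, 52.1]
ee_rot: [-0.104, 0.979, 0.019, 0.172]
contact_force: [0.2, -0.5, -2.1]
gripper_width: 32.3
grasp_force: 60.3
```

```bash
python3 -c "
from h import *
where()"
```

```text
t 8.775 F bay [-24.75   0.29  16.92] tilt 19.97 yaw 0.2124
f bay [ 0.13 -0.5  -2.07] w 32.3 60.3
```

Emit:
arm_command --rows '[{"grip":0,"linear":[0.9,0,-0.3],"rot":[0,0,0]},{"grip":0,"linear":[1.9,0,-0.7],"rot":[0,0,0]},{"grip":0,"linear":[1.9,0,-0.7],"rot":[0,0,0]}]'

```text
clock: 9.15
position: [574.7, 19.0, 52.5]
ee_rot: [-0.105, 0.979, 0.019, 0.172]
contact_force: [2.0, 1.1, -1.8]
gripper_width: 32.3
grasp_force: 60.3
```

```bash
python3 -c "
from h import *
where()"
```

```text
t 9.15 F bay [-26.39   0.22  17.32] tilt 19.99 yaw 0.2125
f bay [ 2.19  0.7  -1.8 ] w 32.3 60.3
```

```bash
cat >> h.py <<'E'
def avg(n=4):
    fs=[];ps=[]
    for i in range(n):
        imaging.get_image('top');st=arm.read_state();f=st['contact_force'];C,S=np.cos(CR['yaw']),np.sin(CR['yaw'])
        fs.append([C*f[0]+S*f[1],-S*f[0]+C*f[1],f[2]])
    print('avg f',np.mean(fs,0).round(2),np.std(fs,0).round(2));where()
E
python3 -c "
from h import *
avg()"
```

```text
avg f [ 1.08  0.37 -1.5 ] [0.1  0.51 0.5 ]
t 9.35 F bay [-26.47   0.21  17.25] tilt 19.97 yaw 0.2125
f bay [ 1.15  0.93 -0.83] w 32.6 60.3
```

Emit:
arm_command --rows '[{"grip":0,"linear":[0.9,0,-0.3],"rot":[0,0,0]},{"grip":0,"linear":[1.9,0,-0.7],"rot":[0,0,0]},{"grip":0,"linear":[1.9,0,-0.7],"rot":[0,0,0]}]'

```text
clock: 9.72
position: [572.9, 18.5, 52.8]
ee_rot: [-0.105, 0.979, 0.019, 0.172]
contact_force: [1.5, 0.6, -1.9]
gripper_width: 32.4
grasp_force: 60.3
```

```bash
python3 -c "
from h import *
avg()"
```

```text
avg f [ 2.74  0.75 -1.66] [0.3  0.31 0.52]
t 9.925 F bay [-28.36   0.08  17.5 ] tilt 19.95 yaw 0.2124
f bay [ 3.2   0.28 -1.6 ] w 32.3 60.3
```

Spring contact starts at F x ≈ -25.2 with a slope of about 0.85 N/mm. That puts the carrier at about +3.9 mm, which agrees with the picture. I now lower the flat end while it pushes the spring.

```bash
python3 -c "
from h import *
for z in (13,10,7): go(-28,z,20)"
```

```text
lin [ 1.2 -0.1  4.3] rot [ 0.001 -0.001 -0.001]
lin [ 2.2 -0.1  7.2] rot [ 0.001 -0.001 -0.001]
lin [ 3.2 -0.1 10. ] rot [ 0.001 -0.001 -0.001]
```

Emit:
arm_command --rows '[{"grip":0,"linear":[1.2,0,4.3],"rot":[0,0,0]},{"grip":0,"linear":[2.2,0,7.2],"rot":[0,0,0]},{"grip":0,"linear":[3.2,0,10],"rot":[0,0,0]},{"grip":0,"linear":[3.2,0,10],"rot":[0,0,0]},{"grip":0,"linear":[3.2,0,10],"rot":[0,0,0]}]'

```text
clock: 10.55
position: [574.4, 17.5, 44.4]
ee_rot: [-0.105, 0.98, 0.021, 0.17]
contact_force: [4.0, 0.8, 0.5]
gripper_width: 32.5
grasp_force: 60.4
```

```bash
python3 -c "
from h import *
avg()
for a in ((-28,4,20),(-28,1.5,20),(-28,1,18)): go(*a)"
```

```text
avg f [3.53 0.07 0.24] [0.4  0.59 0.25]
t 10.75 F bay [-27.1   -1.26   9.33] tilt 19.67 yaw 0.2125
f bay [ 3.35 -0.34  0.61] w 32.0 60.4
lin [2.6 1.1 4.6] rot [ 0.006 -0.006 -0.   ]
lin [3.4 1.1 7. ] rot [ 0.006 -0.006 -0.   ]
lin [4.1 1.1 8.2] rot [ 0.006  0.029 -0.   ]
```

```bash
python3 -c "
from h import *
print(arm.read_state()['joints'].round(3));where()"
```

```text
[ 0.323  0.403 -0.669  0.194 -0.16  -1.866]
t 10.75 F bay [-27.1   -1.26   9.33] tilt 19.67 yaw 0.2125
f bay [ 3.35 -0.34  0.61] w 32.0 60.4
```

```bash
python3 -c "
from h import *
go(-28.3,10,16)"
```

```text
lin [2.  1.2 0.3] rot [ 0.006  0.064 -0.   ]
```

Emit:
arm_command --rows '[{"grip":0,"linear":[2,1.2,0.3],"rot":[0.006,0.064,0]},{"grip":0,"linear":[2,1.2,0.3],"rot":[0.006,0.064,0]},{"grip":0,"linear":[2,1.2,0.3],"rot":[0.006,0.064,0]}]'

```text
clock: 11.12
position: [572.8, 18.6, 43.8]
ee_rot: [-0.105, 0.985, 0.015, 0.139]
contact_force: [4.0, 1.8, 0.9]
gripper_width: 32.4
grasp_force: 60.4
```

```bash
python3 -c "
from h import *
avg();print(arm.read_state()['joints'].round(3))
go(-28.3,10,16);go(-28.3,6,16);go(-28.3,3,16)"
```

```text
avg f [4.68 2.14 1.81] [0.73 0.29 0.51]
t 11.325 F bay [-28.03   0.19  10.28] tilt 16.07 yaw 0.213
f bay [3.73 2.17 1.  ] w 32.1 60.4
[ 0.33   0.413 -0.599  0.115 -0.281 -1.794]
lin [ 0.4 -0.2  0.2] rot [ 0.001  0.001 -0.   ]
lin [ 1.5 -0.2  4.1] rot [ 0.001  0.001 -0.   ]
lin [ 2.3 -0.2  6.9] rot [ 0.001  0.001 -0.   ]
```

Emit:
arm_command --rows '[{"grip":0,"linear":[0.8,-0.2,2],"rot":[0,0,0]},{"grip":0,"linear":[1.5,-0.2,4.1],"rot":[0,0,0]},{"grip":0,"linear":[2.3,-0.2,6.9],"rot":[0,0,0]},{"grip":0,"linear":[2.3,-0.2,6.9],"rot":[0,0,0]}]'

```text
clock: 11.82
position: [573.1, 18.3, 36.5]
ee_rot: [-0.106, 0.984, 0.015, 0.14]
contact_force: [6.9, 2.3, 1.4]
gripper_width: 32.3
grasp_force: 60.6
```

```bash
python3 -c "
from h import *
avg()
go(-28.3,1,16);go(-28.3,1,14)"
```

```text
avg f [6.78 0.78 0.97] [0.19 0.44 0.45]
t 12.025 F bay [-27.57  -0.09   2.99] tilt 16.13 yaw 0.2136
f bay [6.59 1.12 1.4 ] w 32.2 60.6
lin [1.3 0.1 1.8] rot [0.001 0.002 0.001]
lin [1.9 0.1 2.5] rot [0.001 0.037 0.001]
```

```bash
python3 -c "
from h import *
go(-27.8,1,14.5)"
```

```text
lin [1.2 0.1 2.4] rot [0.001 0.028 0.001]
```

Emit:
arm_command --rows '[{"grip":0,"linear":[0.6,0,1.2],"rot":[0,0.014,0]},{"grip":0,"linear":[1.2,0,2.4],"rot":[0,0.028,0]},{"grip":0,"linear":[1.2,0,2.4],"rot":[0,0.028,0]}]'

```text
clock: 12.4
position: [573.6, 18.9, 34.8]
ee_rot: [-0.106, 0.986, 0.014, 0.127]
contact_force: [4.7, 3.8, 6.0]
gripper_width: 31.9
grasp_force: 61.1
```

```bash
python3 -c "
from h import *
avg()"
```

```text
avg f [5.59 2.74 5.5 ] [0.15 0.49 0.13]
t 12.6 F bay [-26.68   0.31   1.95] tilt 14.69 yaw 0.2149
f bay [5.36 2.1  5.41] w 32.0 61.1
```

Run:
```python
from fit import *
st=arm.read_state();M=R.from_quat(st['ee_rot']).as_matrix();u=-M[:,0];n=-M[:,2];y=M[:,1]
c0=st['position']+ALONG*u+BACK*n
o=[]
for nm in('top','scene'):
    p=imaging.get_image(nm);im=p['frame'][:,:,::-1].copy()
    a=np.linspace(0,2*np.pi,60);k=5
    q=np.array([proj(p,c0+28.75*u+17*(np.cos(t)*n+np.sin(t)*y)) for t in a]);c=q.mean(0).astype(int)
    x0,y0=c-[40,50];cr=cv2.resize(im[y0:y0+100,x0:x0+80],None,fx=k,fy=k,interpolation=cv2.INTER_CUBIC)
    cr=cv2.convertScaleAbs(cr,alpha=1.3,beta=20)
    cv2.polylines(cr,[np.round((q-[x0,y0]+.5)*k).astype(np.int32)],True,(0,255,0),1)
    o.append(cr)
cv2.imwrite('pics/in.png',np.hstack(o))
```

```text
(no output)
```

View pics/in.png

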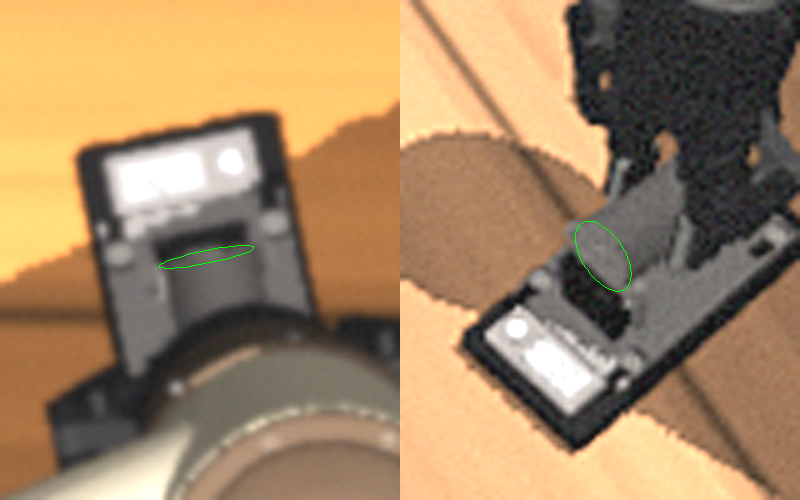

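The top view shows the stud end (216,255) just inside the dark end wall (200,235), so the cell is behind it. It looks shifted toward -y, which agrees with the +y force reading. I'm measuring that shift now.

Run:
```python
from fit import *
v=[575.7,19,.213]
for nm in('top','scene'):
    p=imaging.get_image(nm);g=cv2.cvtColor(p['frame'],cv2.COLOR_RGB2GRAY).astype(np.float32)
    def prof(x0,x1,z,ys):
        return [round(float(np.mean([cv2.remap(g,*[np.array([[t]],np.float32) for t in proj(p,tr([[x,y,z]],v)[0])],cv2.INTER_LINEAR)[0,0] for x in np.linspace(x0,x1,5)]))) for y in ys]
    ys=np.arange(-26,27,2)
    print(nm,list(ys));print('cell z57 x 22-30',prof(22,30,57,ys));print('wall z51 x 36-40',prof(36,40,51,ys));print('carrier',prof(52,54,18,np.arange(-44,45,4)))
```

```text
top [np.int64(-26), np.int64(-24), np.int64(-22), np.int64(-20), np.int64(-18), np.int64(-16), np.int64(-14), np.int64(-12), np.int64(-10), np.int64(-8), np.int64(-6), np.int64(-4), np.int64(-2), np.int64(0), np.int64(2), np.int64(4), np.int64(6), np.int64(8), np.int64(10), np.int64(12), np.int64(14), np.int64(16), np.int64(18), np.int64(20), np.int64(22), np.int64(24), np.int64(26)]
cell z57 x 22-30 [74, 77, 76, 66, 53, 49, 54, 57, 60, 63, 65, 68, 68, 66, 63, 59, 56, 53, 49, 44, 43, 67, 88, 78, 74, 75, 74]
wall z51 x 36-40 [107, 103, 89, 78, 67, 43, 22, 16, 16, 17, 18, 21, 23, 22, 23, 23, 22, 18, 16, 18, 19, 24, 45, 67, 74, 77, 88]
carrier [84, 79, 36, 44, 14, 60, 73, 76, 75, 77, 81, 116, 113, 106, 137, 134, 144, 139, 51, 56, 69, 115, 167]
scene [np.int64(-26), np.int64(-24), np.int64(-22), np.int64(-20), np.int64(-18), np.int64(-16), np.int64(-14), np.int64(-12), np.int64(-10), np.int64(-8), np.int64(-6), np.int64(-4), np.int64(-2), np.int64(0), np.int64(2), np.int64(4), np.int64(6), np.int64(8), np.int64(10), np.int64(12), np.int64(14), np.int64(16), np.int64(18), np.int64(20), np.int64(22), np.int64(24), np.int64(26)]
cell z57 x 22-30 [62, 68, 74, 72, 72, 74, 77, 78, 75, 76, 77, 80, 79, 75, 73, 72, 69, 67, 64, 57, 48, 43, 61, 82, 86, 78, 76]
wall z51 x 36-40 [88, 88, 88, 78, 74, 50, 25, 19, 22, 27, 20, 18, 16, 22, 24, 22, 23, 26, 21, 23, 22, 18, 26, 47, 56, 42, 46]
carrier [91, 95, 94, 46, 11, 70, 77, 76, 75, 76, 94, 123, 112, 103, 124, 139, 143, 149, 39, 62, 88, 9, 12]
```

Emit:
arm_command --rows '[{"grip":0,"linear":[0.2,0.5,-1.6],"rot":[0,0,0]},{"grip":0,"linear":[0.2,2,-1.6],"rot":[0,0,0]},{"grip":0,"linear":[0.2,2,-1.6],"rot":[0,0,0]}]'

```text
clock: 13.18
position: [571.4, 19.9, 35.2]
ee_rot: [-0.106, 0.986, 0.014, 0.125]
contact_force: [6.8, 1.4, 0.2]
gripper_width: 31.9
grasp_force: 60.4
```

```bash
python3 -c "
from h import *
avg()"
```

```text
avg f [ 6.44 -0.19  1.23] [0.16 0.34 0.66]
t 13.375 F bay [-28.63   1.74   2.37] tilt 14.49 yaw 0.2131
f bay [6.37 0.24 0.51] w 32.3 60.4
```

Emit:
arm_command --rows '[{"grip":0.6,"linear":[0,0,0],"rot":[0,0,0]},{"grip":0.6,"linear":[0,0,0],"rot":[0,0,0]},{"grip":0.6,"linear":[0,0,0],"rot":[0,0,0]},{"grip":0.6,"linear":[0,0,0],"rot":[0,0,0]},{"grip":0.6,"linear":[0,0,-20],"rot":[0,0,0]},{"grip":0.6,"linear":[0,0,-50],"rot":[0,0,0]},{"grip":0.6,"linear":[0,0,-100],"rot":[0,0,0]},{"grip":0,"linear":[0,0,-130],"rot":[0,-0.1,0]},{"grip":0,"linear":[0,0,-130],"rot":[0,-0.1,0]}]'

```text
clock: 14.5
position: [537.6, 12.4, 162.6]
ee_rot: [-0.104, 0.979, 0.019, 0.175]
contact_force: [-0.3, 0.7, -0.6]
gripper_width: 15.4
grasp_force: 0.0
```

Run:
```python
from h import *
where();print(arm.read_state()['joints'].round(2))
o=[]
for nm,(x0,y0) in(('top',(280,160)),('scene',(255,215))):
    p=imaging.get_image(nm);im=p['frame'][:,:,::-1]
    o.append(cv2.convertScaleAbs(cv2.resize(im[y0:y0+100,x0:x0+80],None,fx=5,fy=5,interpolation=cv2.INTER_CUBIC),alpha=1.2,beta=10))
    for q in('cell_flat','cell_center'): print(nm,q,[(round(r['score'],2),np.round(r['pixel'],1)) for r in models.tip_of(p,q)[:2]])
cv2.imwrite('pics/rel.png',np.hstack(o))
```

```text
t 14.5 F bay [-64.13   1.61 127.29] tilt 20.25 yaw 0.2124
f bay [-0.17  0.79 -0.63] w 15.4 0.0
[ 0.35  0.16 -0.6   0.1  -0.47 -1.79]
top cell_flat [(0.67, array([324.9, 230. ]))]
top cell_center [(0.73, array([317.4, 214.8]))]
scene cell_flat [(0.58, array([304. , 252.1])), (0.28, array([376.6, 242.2]))]
scene cell_center [(0.66, array([296.8, 258.2]))]
```

View pics/rel.png

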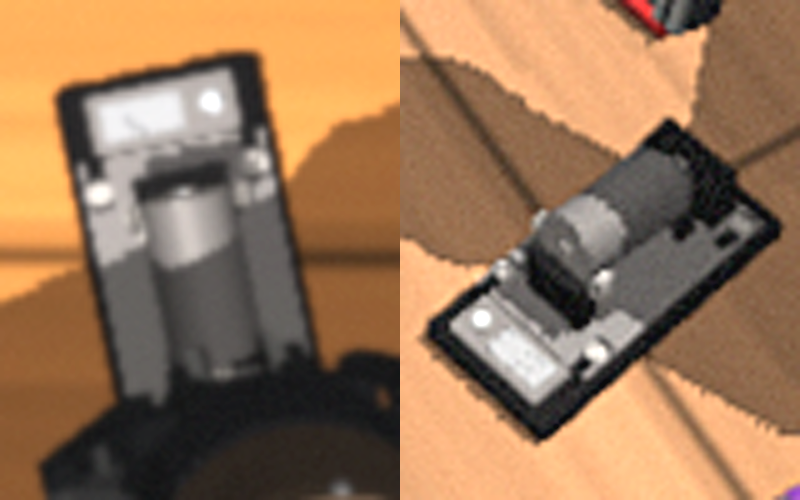

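The picture shows the cell resting in the bay behind the end wall, stud end up at (180,190) on the clip and flat end on the spring. Next I press the stud end down with the shut fingers.

```bash
cat >> h.py <<'E'
def press(bx,by,z):
    C,S=np.cos(CR['yaw']),np.sin(CR['yaw']);delta([CR['x']+C*bx-S*by,CR['y']+S*bx+C*by,z],frame(CR['yaw'],0,-1))
def tcp():
    st=arm.read_state();C,S=np.cos(CR['yaw']),np.sin(CR['yaw']);d=st['position']-[CR['x'],CR['y'],0];f=st['contact_force']
    print('TCP bay',np.round([C*d[0]+S*d[1],-S*d[0]+C*d[1],d[2]],2),'f',np.round([C*f[0]+S*f[1],-S*f[0]+C*f[1],f[2]],2),'t',st['clock'])
E
python3 -c "
from h import *
tcp();press(18,1.5,90)"
```

```text
TCP bay [-37.09   1.75 159.66] f [0.73 0.6  0.86] t 14.8
lin [-28.   -0.2  84.3] rot [ 0.     0.348 -0.   ]
```

Emit:
arm_command --rows '[{"grip":0,"linear":[-28,-0.2,40],"rot":[0,0.348,0]},{"grip":0,"linear":[-28,-0.2,60],"rot":[0,0.348,0]},{"grip":0,"linear":[-28,-0.2,84.3],"rot":[0,0.348,0]},{"grip":0,"linear":[-28,-0.2,84.3],"rot":[0,0.348,0]},{"grip":0,"linear":[-28,-0.2,84.3],"rot":[0,0.348,0]},{"grip":0,"linear":[-28,-0.2,84.3],"rot":[0,0.348,0]}]'

```text
clock: 15.55
position: [593.0, 24.3, 92.6]
ee_rot: [-0.106, 0.994, 0.001, 0.002]
contact_force: [-0.9, 0.0, 0.2]
gripper_width: -0.0
grasp_force: 0.0
```

```bash
python3 -c "
from h import *
avg(3);tcp();press(18,1.5,76)"
```

```text
avg f [ 0.17 -0.38  0.19] [0.19 0.31 0.15]
t 15.7 F bay [-3.24  1.58 65.47] tilt 0.28 yaw 0.2129
f bay [ 0.13 -0.01  0.  ] w -0.1 0.0
TCP bay [18.09  1.59 92.57] f [ 0.13 -0.01  0.  ] t 15.7
lin [ 0.2 -0.1 16.6] rot [ 0.001  0.005 -0.   ]
```

Emit:
arm_command --rows '[{"grip":0,"linear":[0,0,10],"rot":[0,0,0]},{"grip":0,"linear":[0,0,15],"rot":[0,0,0]},{"grip":0,"linear":[0,0,17],"rot":[0,0,0]},{"grip":0,"linear":[0,0,17],"rot":[0,0,0]}]'

```text
clock: 16.2
position: [593.2, 24.4, 74.5]
ee_rot: [-0.106, 0.994, 0.0, 0.002]
contact_force: [0.3, -0.4, 2.3]
gripper_width: 0.1
grasp_force: 0.9
```

Emit:
arm_command --rows '[{"grip":0,"linear":[0,0,1],"rot":[0,0,0]},{"grip":0,"linear":[0,0,2],"rot":[0,0,0]},{"grip":0,"linear":[0,0,2],"rot":[0,0,0]}]'

```text
clock: 16.58
position: [593.8, 24.5, 73.3]
ee_rot: [-0.106, 0.994, 0.0, 0.002]
contact_force: [-0.7, -0.3, 4.9]
gripper_width: -0.3
grasp_force: 2.5
```

Emit:
arm_command --rows '[{"grip":0,"linear":[0,0,1],"rot":[0,0,0]},{"grip":0,"linear":[0,0,2],"rot":[0,0,0]},{"grip":0,"linear":[0,0,2],"rot":[0,0,0]}]'

```text
clock: 16.95
position: [594.5, 24.6, 71.9]
ee_rot: [-0.107, 0.994, 0.0, 0.003]
contact_force: [-0.0, 0.2, 7.0]
gripper_width: 0.3
grasp_force: 3.4
```

Emit:
arm_command --rows '[{"grip":0,"linear":[0,0,1],"rot":[0,0,0]},{"grip":0,"linear":[0,0,2],"rot":[0,0,0]},{"grip":0,"linear":[0,0,2],"rot":[0,0,0]}]'

```text
clock: 17.32
position: [595.0, 24.7, 70.5]
ee_rot: [-0.107, 0.994, 0.0, 0.004]
contact_force: [-0.3, -0.6, 8.5]
gripper_width: 0.1
grasp_force: 4.4
```

Emit:
arm_command --rows '[{"grip":0,"linear":[0,0,1],"rot":[0,0,0]},{"grip":0,"linear":[0,0,2],"rot":[0,0,0]},{"grip":0,"linear":[0,0,2],"rot":[0,0,0]}]'

```text
clock: 17.7
position: [595.5, 24.8, 68.9]
ee_rot: [-0.107, 0.994, 0.0, 0.005]
contact_force: [0.5, 0.1, 9.4]
gripper_width: -0.4
grasp_force: 4.7
```

Emit:
arm_command --rows '[{"grip":0,"linear":[1,0,1],"rot":[0,0,0]},{"grip":0,"linear":[2,0,2],"rot":[0,0,0]},{"grip":0,"linear":[2,0,2],"rot":[0,0,0]}]'

```text
clock: 18.08
position: [595.7, 25.0, 67.2]
ee_rot: [-0.107, 0.994, 0.001, 0.007]
contact_force: [3.5, 1.0, 6.8]
gripper_width: -0.2
grasp_force: 3.3
```

Emit:
arm_command --rows '[{"grip":0,"linear":[0,0,1],"rot":[0,0,0]},{"grip":0,"linear":[0,0,2],"rot":[0,0,0]},{"grip":0,"linear":[0,0,2],"rot":[0,0,0]}]'

```text
clock: 18.45
position: [594.5, 24.9, 64.3]
ee_rot: [-0.107, 0.994, 0.001, 0.006]
contact_force: [4.2, 0.1, 4.6]
gripper_width: 0.0
grasp_force: 2.4
```

Emit:
arm_command --rows '[{"grip":0,"linear":[0,0,1],"rot":[0,0,0]},{"grip":0,"linear":[0,0,1],"rot":[0,0,0]},{"grip":0,"linear":[0,0,1],"rot":[0,0,0]}]'

```text
clock: 18.82
position: [591.2, 24.0, 61.3]
ee_rot: [-0.106, 0.994, 0.0, 0.002]
contact_force: [2.8, 1.6, 3.7]
gripper_width: 0.3
grasp_force: 1.8
```

Emit:
arm_command --rows '[{"grip":0,"linear":[0,0,1],"rot":[0,0,0]},{"grip":0,"linear":[0,0,1],"rot":[0,0,0]}]'

```text
clock: 19.08
position: [591.3, 24.0, 61.1]
ee_rot: [-0.106, 0.994, 0.0, 0.002]
contact_force: [1.6, 1.3, 7.3]
gripper_width: -0.2
grasp_force: 3.7
```

Emit:
arm_command --rows '[{"grip":0,"linear":[0,0,0.5],"rot":[0,0,0]},{"grip":0,"linear":[0,0,1],"rot":[0,0,0]}]'

```text
clock: 19.32
position: [591.3, 24.0, 60.9]
ee_rot: [-0.107, 0.994, 0.0, 0.002]
contact_force: [-1.6, 1.5, 12.7]
gripper_width: 0.0
grasp_force: 6.6
```

The force fell from 9.4 to 3.7 N and then rose stiffly with the fingertips at z = 61, so the cell has snapped home. I retreat and check.

Emit:
arm_command --rows '[{"grip":0,"linear":[0,0,-30],"rot":[0,0,0]},{"grip":0,"linear":[0,0,-90],"rot":[0,0,0]},{"grip":0,"linear":[100,-60,-150],"rot":[0,0,0]},{"grip":0,"linear":[150,-160,-150],"rot":[0,0,0]},{"grip":0,"linear":[150,-260,-150],"rot":[0,0,0]},{"grip":0,"linear":[150,-260,-150],"rot":[0,0,0]},{"grip":0,"linear":[150,-260,-150],"rot":[0,0,0]},{"grip":0,"linear":[150,-260,-150],"rot":[0,0,0]}]'

```text
clock: 20.32
position: [495.9, -264.7, 207.0]
ee_rot: [-0.103, 0.995, 0.002, -0.001]
contact_force: [-0.2, 0.6, -0.7]
gripper_width: 0.0
grasp_force: 0.0
```

Run:
```python
from h import *
where();o=[]
for nm,(x0,y0) in(('top',(280,160)),('scene',(255,215))):
    p=imaging.get_image(nm);im=p['frame'][:,:,::-1].copy();k=5
    cr=cv2.resize(im[y0:y0+100,x0:x0+80],None,fx=k,fy=k,interpolation=cv2.INTER_CUBIC)
    o.append(cr)
    C,S=np.cos(.213),np.sin(.213);a=np.linspace(0,2*np.pi,60)
    for e,col in((28.75,(0,255,0)),(-30.75,(0,0,255))):
        q=[proj(p,[575.7+C*(e+4.1)-S*(1.4+17*np.sin(t)),19+S*(e+4.1)+C*(1.4+17*np.sin(t)),44+17*np.cos(t)]) for t in a]
        cv2.polylines(cr,[np.round((np.array(q)-[x0,y0]+.5)*k).astype(np.int32)],True,col,1)
    for q in('cell_flat','cell_center','bay_nominal'): print(nm,q,[(round(r['score'],2),np.round(r['pixel'],1),at(p,r['pixel'],44).round(1)) for r in models.tip_of(p,q)[:3]])
cv2.imwrite('pics/fin.png',np.hstack(o))
```

```text
t 20.325 F bay [-159.14 -260.36  180.02] tilt -0.12 yaw 0.2067
f bay [-0.07  0.66 -0.66] w 0.0 0.0
top cell_flat [(0.57, array([323.9, 230.8]), array([550.1,  12.5,  44. ]))]
top cell_center [(0.73, array([318.2, 212.8]), array([582.5,  22.9,  44. ]))]
top bay_nominal [(0.89, array([403.8, 304.8]), array([ 418.9, -131. ,   44. ])), (0.6, array([223.1, 240.2]), array([531.9, 192.5,  44. ]))]
scene cell_flat [(0.82, array([303.9, 252.2]), array([556.7,  11.6,  44. ]))]
scene cell_center [(0.63, array([297.6, 257.4]), array([575.5,  15.4,  44. ]))]
scene bay_nominal [(0.96, array([357.2, 312.4]), array([541.7, 195.8,  44. ])), (0.8, array([321.4, 185.6]), array([ 422.9, -122.8,   44. ]))]
```

View pics/fin.png

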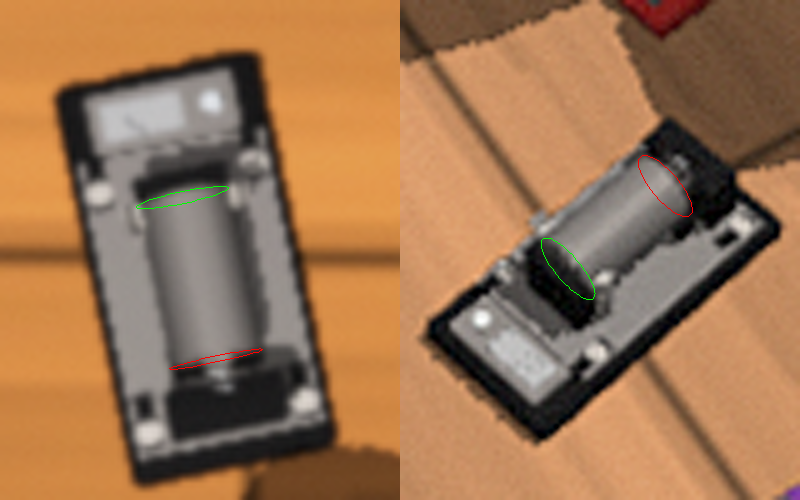

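The cell matches the predicted level, home outline in both views: stud end behind the wall at (182,197), flat end on the spring at (215,360), clip leaves on both sides. I'm handing it in.

```bash
python3 -c "
from h import *
print(job.job_done())"
```

```text
the job is handed in; nothing more can be done
None
```

The larger cell is snapped home in the cradle, with its flat end on the spring and the clip closed over it as far as the pictures and force readings show. The arm is clear, and the job was handed in at about 20 s with no verdict returned.

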